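Tip one row of bearings into the parts pan

TASK

Set the parts pan on the bench under the front edge of the counting tray, then tip the tray by the handle at its back so that just the front row of three bearings slides off into the pan, while the two rows behind the raised lips stay where they are. Lower the tray level again, leave the pan with its three bearings standing flat on the bench, and do not disturb the other things lying about.

Things in the scene. Friction and masses are not known exactly. Their poses are not given: they have to be found in the camera images.
- stand: fixed dark steel stand, 108 wide, carrying the tilting aluminium counting tray. Origin on the bench (z = 0) below the middle of the tray's open front edge; +x points level from that edge back to the tray's handle. Base plate (8 thick), side cheeks and rest post lie between x = 16 and 155; in front of x = 16 the bench is free and the gap up to the level tray is 65 high
- edge (a point): middle of the tray's open front edge with the tray level, 70 above the bench; the pieces slide off here towards the stand's -x. Fixed to the stand: does not move with the tray.
- pivot (a point): the tray's hinge axis (along the stand's y), 25 behind the front edge, 60 above the bench; fixed. When tipped 0.5 rad the front edge is 57 above the bench and 2 farther forward; at 0.8 rad 49 above
- tray (a joint): tray tilt (rad): 0 level, grows as the handle is lifted (front edge sinks), to 1.2; damped, about 3 N at the handle, sinks back if let go. Floor 93 x 84, 14 high walls but none in front. Two sloped lips 3 high (tops 28 and 59 behind the edge) hold the middle and back rows. Bearings on plain floor slide at 0.22 to 0.37 rad; the lips hold up to about 0.6 rad if tipped without jerks
- tray_bar (a point): middle of the tray's handle: round steel bar, 10 diameter, 82 long, along the stand's y, carried at both ends by 10 thick rods. Tray level: 138 behind the front edge, 96 above the bench, 45 behind the tray's back wall. Moves with the tray: 113 behind and 36 above the hinge axis in the tray's frame. The bar may turn between the fingers
- pan: loose steel parts pan, open on top, 90 (its x) by 110 (its y) by 40 high, walls and floor 3, about 0.2 kg. Origin: centre of its underside, z up. A flat black handle sticks out of one side along its -x.
- pan_in (a point): centre of the pan's inner floor, 3 above its underside
- pan_grip (a point): grip place on the pan's handle, 95 from the pan's centre along its -x and 30 above its underside; the handle is 16 wide (pan's y), 12 thick and runs from 45 to 130 from the pan's centre
- bearing1: cartridge bearing, a steel disc of 22 diameter and 7 thick, 12 g, lying flat; origin at the centre of its underside. Starts in the front row of the tray (right looking along the stand's +x)
- bearing2: cartridge bearing, a steel disc of 22 diameter and 7 thick, 12 g, lying flat; origin at the centre of its underside. Starts in the front row of the tray (middle looking along the stand's +x)
- bearing3: cartridge bearing, a steel disc of 22 diameter and 7 thick, 12 g, lying flat; origin at the centre of its underside. Starts in the front row of the tray (left looking along the stand's +x)
- bearing4: cartridge bearing, a steel disc of 22 diameter and 7 thick, 12 g, lying flat; origin at the centre of its underside. Starts in the middle row of the tray (right looking along the stand's +x)
- bearing5: cartridge bearing, a steel disc of 22 diameter and 7 thick, 12 g, lying flat; origin at the centre of its underside. Starts in the middle row of the tray (middle looking along the stand's +x)
- bearing6: cartridge bearing, a steel disc of 22 diameter and 7 thick, 12 g, lying flat; origin at the centre of its underside. Starts in the middle row of the tray (left looking along the stand's +x)
- bearing7: cartridge bearing, a steel disc of 22 diameter and 7 thick, 12 g, lying flat; origin at the centre of its underside. Starts in the back row of the tray (right looking along the stand's +x)
- bearing8: cartridge bearing, a steel disc of 22 diameter and 7 thick, 12 g, lying flat; origin at the centre of its underside. Starts in the back row of the tray (middle looking along the stand's +x)
- bearing9: cartridge bearing, a steel disc of 22 diameter and 7 thick, 12 g, lying flat; origin at the centre of its underside. Starts in the back row of the tray (left looking along the stand's +x)
- grease_jar: bystander: white jar, 68 diameter, 70 high
- lube_bottle: bystander: grey bottle, 44 diameter, 130 high
- crank_arm: bystander: black crank arm lying flat, about 205 long along its x, 20 high, origin at its middle
- spanner: bystander: spanner lying flat along its x, 170 long
Mind the look-alikes: they are no part of the job. Leave any blue or orange look-alike of the pan alone. What is meant by the stand is not red, and is the smaller of those in its own colour.

How it is judged:
By the outcome, as a careful person would: the job done as asked, in the order asked, and still so for the second after the job is handed in, with the robot touching nothing.
It also fails if it takes over 54 s, if anything falls off the work surface, if the arm or the gripper's body presses on something with over 40 N, if the wrist force passes 120 N, or if a joint passes its speed limit or range.

ROBOT

A 7-joint arm with a two-finger parallel gripper is mounted at the origin on the work surface. World frame = base frame: x ahead of the robot, y to its left, z up, the work surface at z = 0. Lengths are in m, angles in rad, forces in N, time in s.
With the tool pointing down it reaches from about 0.35 to 0.9 m from the base axis. Payload 19.9 kg.
Tool frame: the origin (TCP) lies between the finger pads; the fingertips stand 19 mm ahead of it and the grasp point (between the pads) is the TCP; z points along the fingers, y is the line along which they close (so a half turn about z gives the same grasp; the last joint's range is limited). The gripper opens to 94 mm and grips with 3 to 60 N. Pads are 16 mm wide; open, the fingers measure 119 mm over their backs; the gripper's body (75 mm by 177 mm) begins 78 mm behind the grasp point.
Start: joints at [-0.042, 0.417, -0.01, 1.614, 0.005, 1.111, -0.053], TCP at [0.625, 0, 0.224] pointing down, gripper open.
Joint ranges: [-2.81, 2.81], [-0.39, 2.02], [-1.27, 1.25], [0.06, 2.57], [-1.19, 4.33], [0.19, 2], [-2.82, 2.82]. Speed limits (rad/s): [1.89, 1.89, 2.39, 2.39, 3.01, 3.01, 3.01].

INTERFACE

Orientations are given as a 3x3 rotation matrix whose columns are the frame's x, y, z axes.
In Python, from rig import robot gives the robot as it stands. Calls block until the motion is done:
- robot.move_ptp(position, orientation): joint-space move of the TCP to a pose.
- robot.move_linear(position, velocity=0.15, frame=None, threshold=None): straight line of the TCP; frame=None keeps the orientation; velocity is the mean speed in m/s. With threshold (N) it stops when the force on the tool has changed by that much, and returns True; else False.
- robot.goto_joints(angles): joint-space move.
- robot.gripper_to(opening): finger opening in m; the grip force is fixed at half the most; returns when the fingers have stopped.
- robot.pause(seconds).
- robot.ik(position, orientation): joint angles nearest the present ones, or None.
- robot.get_state(): the state.
- robot.grab_frame(name): name is "scene" or "side" or "wrist"; returns the picture (400x640x3 uint8, red, green, blue); there is no depth.
- robot.camera_info(name): a dict with "fx", "fy", "cx", "cy" (pixels), "dist" ([k1, k2, p1, p2, k3] as OpenCV has them; the pictures are not rectified), "rvec" (rotation vector, rad) and "tvec" (3), from world to camera coordinates, as OpenCV has them. Camera axes: x right, y down, z forward; pixel columns grow to the right and rows downward; lengths in m; the calibration is good to about 2 mm. A picture is of the moment at which its call begins: read the wrist's pose just before it. camera_info takes no time and is no camera call; for the wrist camera it gives the pose at the moment of the call.
A pose or a line that the arm cannot do raises robot.PlanningError and nothing moves.
- robot.sign_off(): hands the job in; it is judged then, once.
The state is a dict: "time": time; "qpos": joint angles; "joint_vel": joint speeds; "effort": joint torques, N m; "ee_pos": TCP position; "tool_rot": TCP orientation; "force": force on the tool from outside, world axes, zero at the start; "moment": the same for the moment, N m; "opening": finger opening in m; "grasp_force": force on a finger pad.
Only numpy, scipy, OpenCV 4.12 (cv2) and the standard library are available. Lean on these libraries where they do the work, as an engineer would, in place of code of your own. Each camera call takes 0.05 s, during which the arm holds its last target. There are 200 camera calls.

## Working session

There is one attempt and no reset: what is moved stays moved. The work goes in short steps, each a Python script; the robot and the scene stay as the last script left them, time stands still between calls to the robot, and variables do not carry over. Pictures are saved under pics/ and viewed, at most 13 in all, crops included, and the job is handed in when it is done.

```bash
mkdir -p pics; ls
python3 - <<'E'
from rig import robot
import cv2,numpy as np
for n in("scene","side"):
    f=robot.grab_frame(n); cv2.imwrite(f"pics/{n}0.png",f[:,:,::-1])
    c=robot.camera_info(n); R=cv2.Rodrigues(np.array(c["rvec"]))[0]; print(n,c["fx"],c["dist"],-R.T@np.array(c["tvec"]).ravel(),R[2])
E
```

```text
pics
scene 406.3400170738001 [0.02068126 0.         0.         0.         0.        ] [1.39996397 0.30398428 0.68066871] [-0.79531404 -0.25213842 -0.55127289]
side 449.270867919819 [-0.12449185  0.          0.          0.          0.        ] [0.00463081 0.60714126 1.01173636] [ 0.44375329 -0.47165645 -0.76198636]
```

View pics/scene0.png

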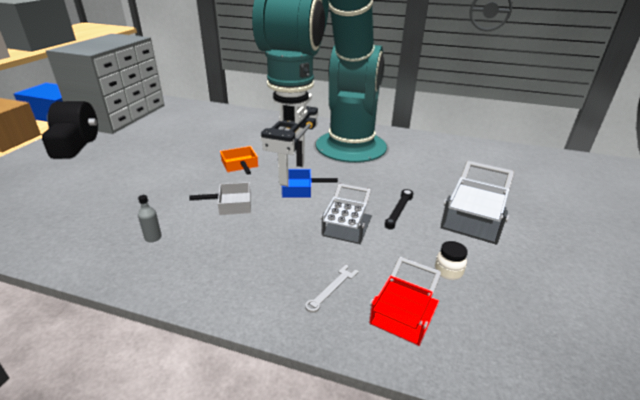

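View pics/side0.png

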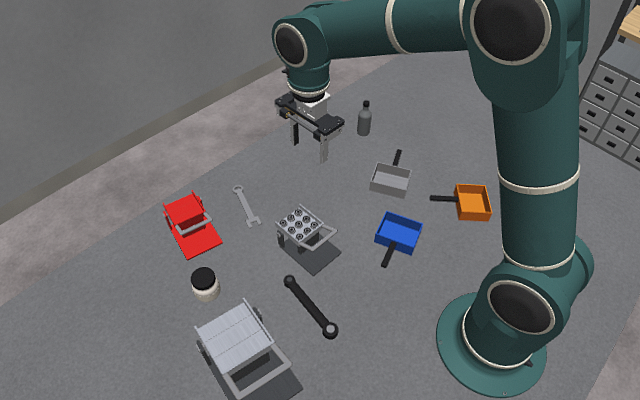

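Scene view: candidate stands are a small grey one with bearings (347,213), a large grey one (477,205) and a red one (405,300). The small grey one fits, since it isn't red and is the smaller of the two greys. Candidate pans are grey (235,198), blue (297,183) and orange (239,158); the grey steel one fits. I'll confirm both in enlarged crops.

Run:
```python
import cv2,numpy as np
a=cv2.imread("pics/scene0.png");b=cv2.imread("pics/side0.png")
cv2.imwrite("pics/c1.png",cv2.resize(a[175:250,180:380],None,fx=4,fy=4,interpolation=cv2.INTER_CUBIC))
cv2.imwrite("pics/c2.png",cv2.resize(b[145:275,265:425],None,fx=4.6,fy=4.6,interpolation=cv2.INTER_CUBIC))
```

```text
(no output)
```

View pics/c1.png

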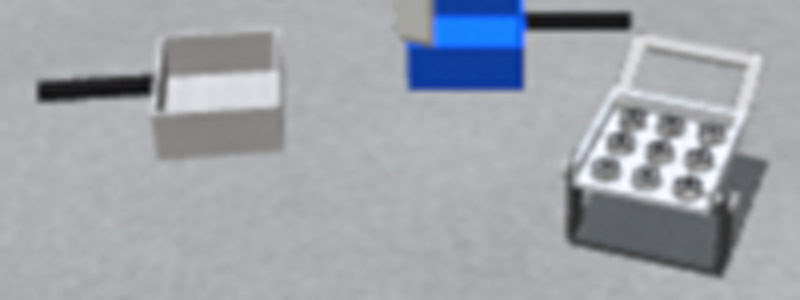

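View pics/c2.png

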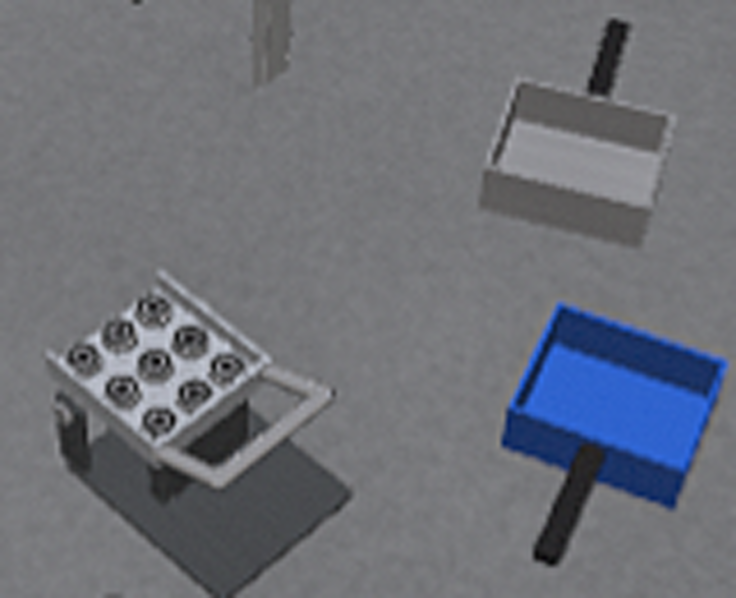

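Crops confirm it: the small dark-grey stand holds nine bearings, with its bar on the robot side. The steel-grey pan has its handle pointing away from it towards -y. Next I'll measure by casting rays.

```bash
cat > h.py <<'E'
import cv2,numpy as np
def ray(c,uv):
    K=np.array([[c["fx"],0,c["cx"]],[0,c["fy"],c["cy"]],[0,0,1.]])
    p=cv2.undistortPoints(np.array(uv,float).reshape(-1,1,2),K,np.array(c["dist"],float)).reshape(-1,2)
    R=cv2.Rodrigues(np.array(c["rvec"],float))[0]
    return -R.T@np.array(c["tvec"],float).ravel(), np.c_[p,np.ones(len(p))]@R
def onz(c,uv,z):
    o,d=ray(c,uv); return o+d*((z-o[2])/d[:,2])[:,None]
def tri(c1,u1,c2,u2):
    (o1,d1),(o2,d2)=ray(c1,u1),ray(c2,u2); d1=d1[0];d2=d2[0]
    s=np.linalg.lstsq(np.c_[d1,-d2],o2-o1,rcond=None)[0]; a=o1+s[0]*d1;b=o2+s[1]*d2
    return (a+b)/2,np.linalg.norm(a-b)
E
python3 - <<'E'
from rig import robot
from h import *
np.set_printoptions(precision=4,suppress=True)
S,D=robot.camera_info("scene"),robot.camera_info("side")
s=lambda p:(np.array(p,float)+.5)/4-.5+[180,175]
d=lambda p:(np.array(p,float)+.5)/4.6-.5+[265,145]
bs=s([(606,168),(647,177),(689,187),(621,142),(659,151),(700,158),(633,118),(671,125),(712,131)])
bd=d([(153,308),(119,333),(83,357),(190,340),(155,363),(122,390),(227,366),(194,393),(158,420)])
A=onz(S,bs,.077);B=onz(D,bd,.077)
for i in range(9): print(i+1,A[i][:2],B[i][:2],*tri(S,bs[i],D,bd[i]))
M=(A+B)/2
x=(M[6:]-M[:3]).mean(0);y=(M[[2,5,8]]-M[[0,3,6]]).mean(0);print("x",x,np.linalg.norm(x),np.arctan2(x[1],x[0]),"y",y,np.linalg.norm(y),np.arctan2(y[1],y[0]))
print("bar",*tri(S,s((697,50)),D,d((274,437))))
print("barz",onz(S,s((697,50)),.098),onz(D,d((274,437)),.1))
print("pan S rim",onz(S,s([(160,36),(276,32),(282,108),(153,112)]),.04)[:,:2],"D rim",onz(D,d([(518,80),(674,117),(645,208),(482,172)]),.04)[:,:2])
print("handle tip S",onz(S,s((38,88)),.036),"root",onz(S,s((152,82)),.036),"D",onz(D,d((617,20)),.036),onz(D,d((600,95)),.036))
print("others S",onz(S,[(152,240),(452,270),(333,290),(312,305),(355,270),(388,225),(407,193),(437,330),(372,325)],.0)[:,:2])
print(robot.get_state()["time"],robot.get_state()["force"])
E
```

```text
1 [0.5826 0.0894] [0.5763 0.0881] [0.5779 0.0874 0.074 ] 0.001724891307828153
2 [0.5834 0.1166] [0.5766 0.1151] [0.5784 0.1146 0.0738] 0.0020946607241731008
3 [0.585  0.1443] [0.5783 0.1418] [0.58  0.142 0.074] 0.0030255903261963797
4 [0.5513 0.0905] [0.5438 0.0895] [0.5458 0.0884 0.0734] 0.0015081898270564542
5 [0.553  0.1165] [0.546  0.1156] [0.5478 0.1147 0.0736] 0.001565799408160776
6 [0.5519 0.1435] [0.5452 0.1423] [0.5469 0.1417 0.0739] 0.0018320171622243776
7 [0.5215 0.0904] [0.5153 0.0879] [0.5165 0.088  0.0743] 0.0027755345966781766
8 [0.5212 0.1164] [0.5148 0.1149] [0.5163 0.1145 0.0741] 0.002027864499454134
9 [0.5191 0.1438] [0.5155 0.1425] [0.5163 0.1426 0.0754] 0.0015583487095601125
x [-0.0625  0.0001  0.    ] 0.06246146041365389 3.1399040087299444 y [0.0007 0.0538 0.    ] 0.05376467251797071 1.5575311998921766
bar [0.4521 0.1157 0.0957] 0.0012338797606410341
barz [[0.4563 0.1171 0.098 ]] [[0.4501 0.1173 0.1   ]]
pan S rim [[ 0.479  -0.2921]
 [ 0.4443 -0.2121]
 [ 0.5382 -0.162 ]
 [ 0.5729 -0.2453]] D rim [[ 0.569  -0.2452]
 [ 0.4728 -0.2929]
 [ 0.4364 -0.2128]
 [ 0.5309 -0.1623]]
handle tip S [[ 0.5674 -0.3423  0.036 ]] root [[ 0.533  -0.2691  0.036 ]] D [[ 0.5609 -0.3454  0.036 ]] [[ 0.5229 -0.2774  0.036 ]]
others S [[ 0.7347 -0.3531]
 [ 0.5951  0.4018]
 [ 0.7534  0.1464]
 [ 0.8114  0.1151]
 [ 0.6725  0.1786]
 [ 0.4643  0.2238]
 [ 0.2764  0.2522]
 [ 0.7913  0.3799]
 [ 0.8224  0.2505]]
0.1 [ 0.1909 -0.6193  0.8134]
```

Run:
```python
from rig import robot
from h import *
np.set_printoptions(precision=3,suppress=True)
for n,(x0,x1,y0,y1) in dict(scene=(296,364,258,318),side=(226,268,176,234)).items():
    c=robot.camera_info(n); g=cv2.imread(f"pics/{n}0.png",0)[y0:y1,x0:x1]
    m=(g>np.median(g)+22).astype(np.uint8)
    k,l,st,_=cv2.connectedComponentsWithStats(m); i=1+st[1:,4].argmax()
    v,u=np.where(l==i); P=onz(c,np.c_[u+x0,v+y0],.006)[:,:2]
    print(n,st[i],"hull\n",cv2.convexHull(P.astype(np.float32))[::2,0])
    print(" minx,miny at x<.72:",P[:,0].min(),P[P[:,0].argmin()],P[P[:,0]<.72][:,1].min())
s=robot.get_state();print(s["tool_rot"])
```

```text
scene [  9   7  53  45 416] hull
 [[0.829 0.114]
 [0.828 0.118]
 [0.826 0.122]
 [0.825 0.126]
 [0.701 0.178]
 [0.693 0.181]
 [0.685 0.184]
 [0.677 0.184]
 [0.67  0.153]
 [0.809 0.103]
 [0.819 0.101]
 [0.825 0.108]]
 minx,miny at x<.72: 0.6681331319622079 [0.668 0.157] 0.1433746941081985
side [  7   9  28  42 235] hull
 [[0.827 0.119]
 [0.823 0.127]
 [0.684 0.183]
 [0.675 0.179]
 [0.668 0.152]
 [0.683 0.146]
 [0.81  0.102]
 [0.823 0.103]]
 minx,miny at x<.72: 0.6672999653908415 [0.667 0.156] 0.14342318665568532
[[-0.     1.    -0.001]
 [ 1.     0.    -0.   ]
 [-0.    -0.001 -1.   ]]
```

```bash
cat >> h.py <<'E'
def down(a):  # tool down, closing line at angle a
    y=np.array([np.cos(a),np.sin(a),0]);z=np.array([0,0,-1.]);return np.c_[np.cross(y,z),y,z]
E
python3 - <<'E'
from rig import robot
from h import *
np.set_printoptions(precision=4,suppress=True)
S,D=robot.camera_info("scene"),robot.camera_info("side")
s=lambda p:(np.array(p,float)+.5)/4-.5+[180,175]
d=lambda p:(np.array(p,float)+.5)/4.6-.5+[265,145]
print("stand front bottom S",onz(S,s([(572,240),(722,273)]),0)[:,:2],"D base", onz(D,d([(75,470)]),0))
rs=s([(160,36),(276,32),(282,108),(153,112)]);rd=d([(674,117),(645,208),(482,172),(518,80)])
P=np.array([tri(S,a,D,b)[0] for a,b in zip(rs,rd)]);print(P)
c=P.mean(0);e=(P[1]-P[0]+P[2]-P[3]);f=(P[3]-P[0]+P[2]-P[1]);yaw=np.arctan2(e[1],e[0]);print(c,np.linalg.norm(e)/2,np.linalg.norm(f)/2,np.degrees(yaw),np.degrees(np.arctan2(f[1],f[0])))
a=yaw-np.pi/2; g=c[:2]-.072*np.array([np.cos(yaw),np.sin(yaw)])
robot.gripper_to(.05)
robot.move_ptp([*g,.2],down(a)); 
ci=robot.camera_info("wrist");f=robot.grab_frame("wrist");cv2.imwrite("pics/w0.png",f[:,:,::-1])
np.save("w0.npy",ci,allow_pickle=True);print(g,a,robot.get_state()["time"],robot.get_state()["qpos"])
E
```

```text
stand front bottom S [[0.5662 0.0636]
 [0.5672 0.1674]] D base [[0.5659 0.1649 0.    ]]
[[ 0.4742 -0.2954  0.0369]
 [ 0.4381 -0.2158  0.036 ]
 [ 0.5329 -0.165   0.0362]
 [ 0.5703 -0.247   0.0379]]
[ 0.5039 -0.2308  0.0368] 0.08880242504625704 0.10753794010343591 114.4387672380083 27.439748489983486
[ 0.5337 -0.2964] 0.42653695343176556 2.1583 [ 0.4408  0.4144  0.0172  1.6772 -0.0087  1.0499  0.8889]
```

View pics/w0.png

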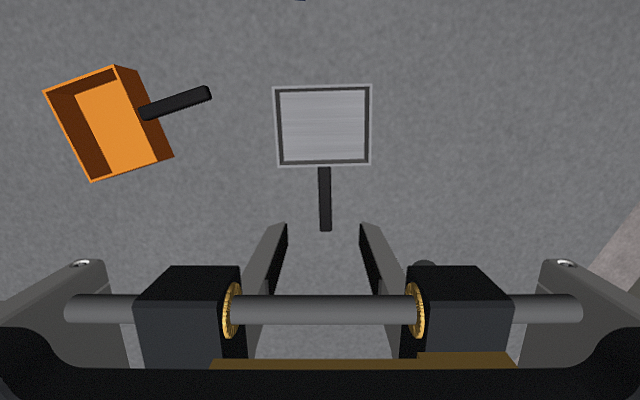

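Wrist view: the grey pan's rim corners are at (273,86), (372,84), (371,164) and (278,166). Its handle runs from (324,168) to (325,231), between the fingers. I'll refine from this and grasp.

Run:
```python
from rig import robot
from h import *
np.set_printoptions(precision=4,suppress=True)
ci=np.load("w0.npy",allow_pickle=True).item()
P=onz(ci,[(273,86),(372,84),(371,165),(277,166)],.04)[:,:2];H=onz(ci,[(324,168),(325,231)],.036)[:,:2]
e=P[0]+P[1]-P[2]-P[3];f=P[1]+P[2]-P[0]-P[3];print(P,np.linalg.norm(e)/2,np.linalg.norm(f)/2,H)
yaw=np.arctan2(e[1],e[0]);yh=np.arctan2(*(H[0]-H[1])[::-1]);yf=np.arctan2(f[1],f[0]);c=P.mean(0);print(c,np.degrees([yaw,yh,yf]))
yaw=np.mean([yaw,yh,yf+np.pi/2]);u=np.array([np.cos(yaw),np.sin(yaw)]);n=np.array([-u[1],u[0]])
tip=H[1]+.13*u; g=c-.072*u; g=g+n*((H.mean(0)-g)@n); print("c",c,"from tip",tip,"g",g,"yaw",np.degrees(yaw))
assert abs(np.degrees(yaw)-114)<4 and np.linalg.norm(c-[.504,-.230])<.008
robot.move_ptp([*g,.1],down(yaw-np.pi/2))
print(robot.move_linear([*g,.033],.08,threshold=8))
robot.gripper_to(.0)
s=robot.get_state();print(s["opening"],s["grasp_force"],s["ee_pos"],s["force"],s["time"])
np.save("pan.npy",[*c,*g,yaw])
robot.move_linear([*g,.045],.05);s=robot.get_state();print(s["force"],s["moment"],s["opening"])
for n in("scene","side"): cv2.imwrite(f"pics/{n}1.png",robot.grab_frame(n)[:,:,::-1])
a=cv2.imread("pics/scene1.png")[120:260,150:390];b=cv2.imread("pics/side1.png")[120:260,250:490]
cv2.imwrite("pics/c3.png",cv2.resize(np.vstack([a,b]),None,fx=2.1,fy=2.1))
```

```text
[[ 0.4381 -0.2142]
 [ 0.5357 -0.1674]
 [ 0.5753 -0.2473]
 [ 0.4752 -0.2942]] 0.08866340012230951 0.10938546037042757 [[ 0.5268 -0.2741]
 [ 0.5616 -0.347 ]]
[ 0.5061 -0.2308] [115.6576 115.4867  25.3726]
c [ 0.5061 -0.2308] from tip [ 0.5056 -0.2297] g [ 0.5372 -0.2958] yaw 115.50561243471498
False
0.016019140447839992 29.974467158317566 [ 0.5372 -0.2958  0.0331] [-0.6277  0.0786  1.4705] 4.25
[ 0.6388 -0.6225 -1.8718] [-0.0435 -0.073  -0.0229] 0.015608383090618391
```

View pics/c3.png

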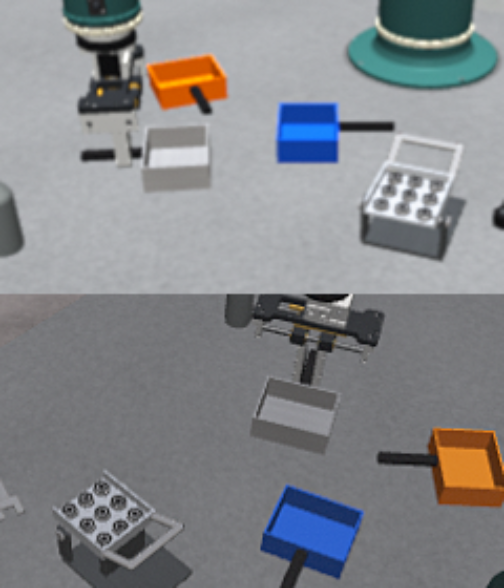

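Pan is held level, about 12 mm up. The spanner jaw (nearest corner about (.667,.15)) limits the slot, so I'll come in low from -y, push gently towards the stand, then slide sideways.

Run:
```python
from rig import robot
from h import *
np.set_printoptions(precision=4,suppress=True)
R=down(np.pi/2);c=.072
p=robot.get_state()["ee_pos"]
robot.move_linear([p[0],p[1],.1],.15)
robot.move_ptp([.77,-.05,.11],R)
robot.move_linear([.624+c,-.02,.05],.2)
robot.move_linear([.624+c,.02,.0365],.12)
print(robot.move_linear([.624+c,.083,.0365],.12,threshold=6))
print("push",robot.move_linear([.615+c,.083,.0365],.02,threshold=5))
s=robot.get_state();print(s["ee_pos"],s["force"],s["opening"],s["time"])
for n in("scene","side"): cv2.imwrite(f"pics/{n}2.png",robot.grab_frame(n)[:,:,::-1])
a=cv2.imread("pics/scene2.png")[170:320,270:470];b=cv2.imread("pics/side2.png")[140:290,200:400]
cv2.imwrite("pics/c4.png",cv2.resize(np.hstack([a,b]),None,fx=2,fy=2,interpolation=cv2.INTER_CUBIC))
```

```text
False
push True
[0.6918 0.0822 0.0365] [ 4.8638  0.6944 -2.0341] 0.015527038223993227 8.6917
```

View pics/c4.png

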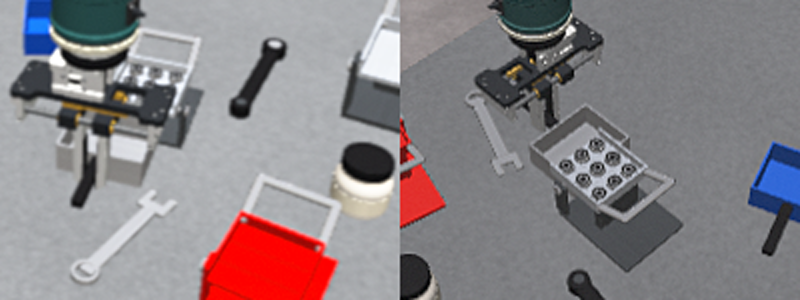

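Contact came at pan centre x=.620, which matches the stand front. Crop: pan is clear of the spanner, whose jaw is at about (165,200) in the left half. Now the sideways slide, lower and release.

Run:
```python
from rig import robot
from h import *
np.set_printoptions(precision=4,suppress=True)
robot.move_linear([.6925,.0825,.0365],.02)
print("slide",robot.move_linear([.6925,.105,.0365],.04,threshold=4))
print("lower",robot.move_linear([.6925,robot.get_state()["ee_pos"][1],.0325],.02,threshold=6))
s=robot.get_state();print(s["ee_pos"],s["force"],s["time"])
robot.gripper_to(.027)
p=robot.get_state()["ee_pos"]
robot.move_linear([p[0],p[1],.2],.15)
ci=robot.camera_info("wrist")
cv2.imwrite("pics/w1.png",robot.grab_frame("wrist")[:,:,::-1]);np.save("w1.npy",ci,allow_pickle=True)
for n in("scene","side"): cv2.imwrite(f"pics/{n}3.png",robot.grab_frame(n)[:,:,::-1])
w=cv2.imread("pics/w1.png")
b=cv2.imread("pics/side3.png")[140:290,200:400];a=cv2.imread("pics/scene3.png")[180:330,270:470]
cv2.imwrite("pics/c5.png",np.hstack([cv2.resize(w[:260,100:540],(440,260)),cv2.resize(b,(347,260))]))
print(robot.get_state()["time"])
```

```text
slide False
lower True
[0.6929 0.1046 0.0328] [-1.0407  0.1748  7.0717] 10.0083
11.8417
```

View pics/c5.png

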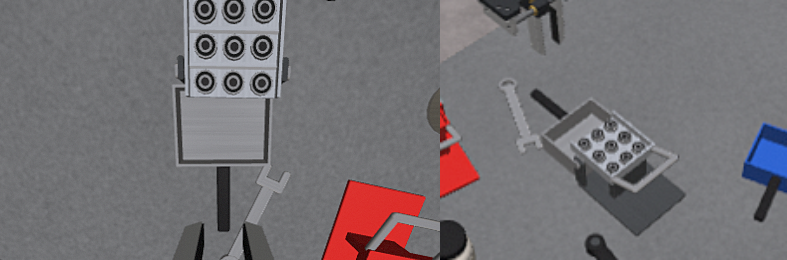

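Wrist view: pan sits under the tray edge, clear of the spanner jaw at (270,180). I'll check lateral alignment with rays before tipping.

Run:
```python
from h import *
np.set_printoptions(precision=4,suppress=True)
ci=np.load("w1.npy",allow_pickle=True).item()
print("bearings",onz(ci,[(305,82),(334,82),(365,82)],.077)[:,:2])
print("pan rim",onz(ci,[(278,165),(370,163)],.04)[:,:2],"edge",onz(ci,[(287,96),(380,97)],.070)[:,:2])
print("spanner jaw",onz(ci,[(373,166),(362,174),(390,175)],.006)[:,:2])
```

```text
bearings [[0.5791 0.0878]
 [0.5791 0.1156]
 [0.5791 0.1455]]
pan rim [[0.6652 0.0524]
 [0.6628 0.16  ]] edge [[0.5913 0.0692]
 [0.5922 0.162 ]]
spanner jaw [[0.6718 0.1699]
 [0.6823 0.156 ]
 [0.6836 0.1927]]
```

Margin on bearing 1's side is only about 1 mm, so I'll regrip and slide the pan 7 mm towards +y. The spanner clearance allows it.

Run:
```python
from rig import robot
from h import *
np.set_printoptions(precision=4,suppress=True)
robot.move_linear([.6929,.1046,.036],.15,threshold=8)
robot.gripper_to(0)
print(robot.move_linear([.6927,.1116,.0365],.03,threshold=5),robot.get_state()["force"])
robot.gripper_to(.024)
p=robot.get_state()["ee_pos"];print(p)
robot.move_linear([p[0],p[1],.2],.18)
ci=robot.camera_info("wrist");w=robot.grab_frame("wrist")[:,:,::-1];cv2.imwrite("pics/w2.png",w)
cv2.imwrite("pics/w2c.png",cv2.resize(w[40:200,220:440],None,fx=3,fy=3,interpolation=cv2.INTER_CUBIC));np.save("w2.npy",ci,allow_pickle=True)
R=down(0)
for z,pos in ((.2,(.55,.11)),): print(robot.ik([*pos,.2],R))
print(robot.ik([.4522,.1155,.099],R),robot.get_state()["time"])
```

```text
True [-0.4853  0.5933  5.7724]
[0.6928 0.1095 0.0362]
[-0.2319  0.3289 -0.0249  1.8011  0.0095  1.0117 -0.2605]
[-0.2774  0.3152 -0.0444  2.1039  0.0208  0.7229 -0.3353] 15.1917
```

View pics/w2c.png

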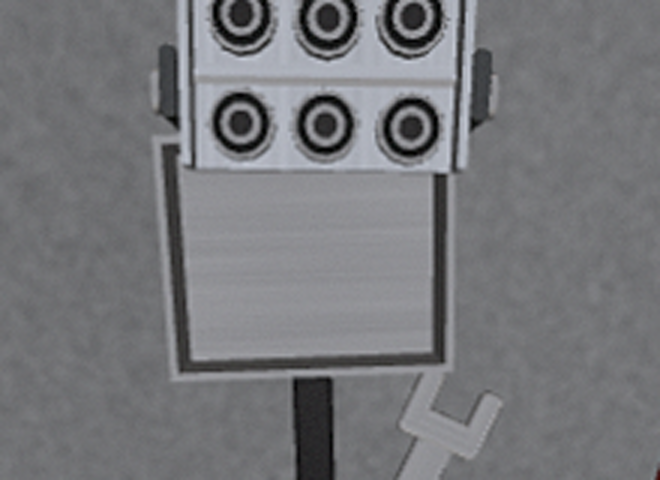

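Run:
```python
from h import *
np.set_printoptions(precision=4,suppress=True)
ci=np.load("w2.npy",allow_pickle=True).item()
q=lambda p:(np.array(p,float)+.5)/3-.5+[220,40]
print("bearings",onz(ci,q([(240,123),(325,125),(412,128)]),.077)[:,:2])
print("rim inner z.04",onz(ci,q([(184,366),(440,358),(438,176),(166,150)]),.04)[:,:2],"outer", onz(ci,q([(174,380),(452,370)]),.04)[:,:2])
print("inner floor",onz(ci,q([(193,360),(431,356)]),.003)[:,:2])
print("jaw",onz(ci,q([(430,376),(402,425),(500,400)]),.005)[:,:2])
```

```text
bearings [[0.5785 0.0873]
 [0.5791 0.1145]
 [0.5801 0.1424]]
rim inner z.04 [[0.6618 0.0605]
 [0.6588 0.16  ]
 [0.5919 0.1566]
 [0.5827 0.0571]] outer [[0.6673 0.0564]
 [0.6634 0.1648]]
inner floor [[0.6645 0.0588]
 [0.6629 0.1618]]
jaw [[0.6712 0.1614]
 [0.6929 0.1499]
 [0.6818 0.1923]]
```

Bearings span y .076–.153 against the pan's inner .060–.160, and the jaw gap is about 5 mm, so the pan is good. Now the bar.

```bash
cat >> h.py <<'E'
def bar(t):  # grip point (3 mm above bar middle) at tilt t
    b=np.arctan2(.036,.113)+t; r=np.hypot(.036,.113); return [.5655-r*np.cos(b),.115,.060+r*np.sin(b)+.003]
E
python3 - <<'E'
from rig import robot
from h import *
np.set_printoptions(precision=4,suppress=True)
robot.gripper_to(.036)
b=bar(0);R=down(0)
robot.move_ptp([b[0],b[1],.2],R)
print(robot.move_linear(b,.08,threshold=6))
robot.gripper_to(0);s=robot.get_state();print(s["opening"],s["grasp_force"],s["ee_pos"],s["force"],s["time"])
assert .007<s["opening"]<.013
for t in np.arange(1,7)*.07:
    robot.move_linear(bar(t),.04);s=robot.get_state();print(round(t,2),s["force"],s["opening"])
robot.pause(.3)
print(s["time"])
for n in("scene","side"): cv2.imwrite(f"pics/{n}4.png",robot.grab_frame(n)[:,:,::-1])
a=cv2.imread("pics/scene4.png")[170:280,290:430];b=cv2.imread("pics/side4.png")[160:270,250:390]
cv2.imwrite("pics/c6.png",cv2.resize(np.hstack([a,b]),None,fx=2.8,fy=2.8,interpolation=cv2.INTER_CUBIC))
E
```

```text
False
0.008980351427859795 30.008161962032318 [0.4541 0.115  0.0995] [ 8.4335 -0.1856 -4.6679] 19.025
0.07 [ 8.7333 -0.6033 -6.4469] 0.008881504517762527
0.14 [ 9.337  -0.5067 -6.5738] 0.00920310512309722
0.21 [ 8.5299 -0.3287 -5.234 ] 0.00872463829735545
0.28 [ 6.3335 -1.3363 -6.7523] 0.008988940355540173
0.35 [ 5.6259 -1.513  -6.6147] 0.008758565757659481
0.42 [ 1.3405 -3.9893 -3.0083] 0.009260825636158817
21.175
```

View pics/c6.png

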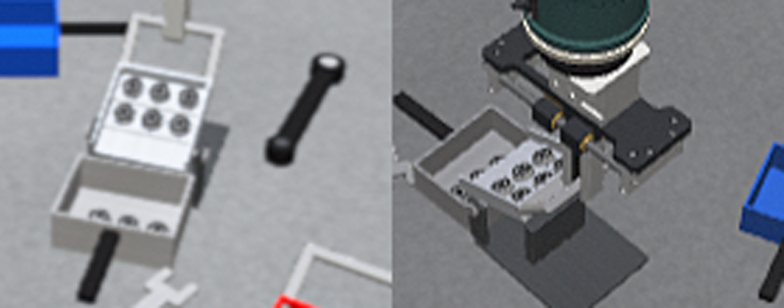

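All three front bearings are in the pan at (98,215), (128,222) and (158,228), and the front of the tray floor is empty. The other six are still behind their lips. Now lowering the tray level.

Run:
```python
from rig import robot
from h import *
np.set_printoptions(precision=4,suppress=True)
for t in (.35,.28,.21,.14,.07,0): robot.move_linear(bar(t),.04)
s=robot.get_state();print(s["force"],s["ee_pos"])
robot.gripper_to(.034)
p=robot.get_state()["ee_pos"]
robot.move_linear([p[0],p[1],.2],.1)
b=robot.move_ptp([.42,-.05,.3],down(0));robot.pause(.3)
print(robot.get_state()["time"])
for n in("scene","side"): cv2.imwrite(f"pics/{n}5.png",robot.grab_frame(n)[:,:,::-1])
a=cv2.imread("pics/scene5.png")[170:310,290:430];b=cv2.imread("pics/side5.png")[160:300,220:360]
cv2.imwrite("pics/c7.png",cv2.resize(np.hstack([a,b]),None,fx=2.8,fy=2.8,interpolation=cv2.INTER_CUBIC))
```

```text
[13.9348  2.4097 -0.5327] [0.454  0.1158 0.0992]
26.575
```

View pics/c7.png

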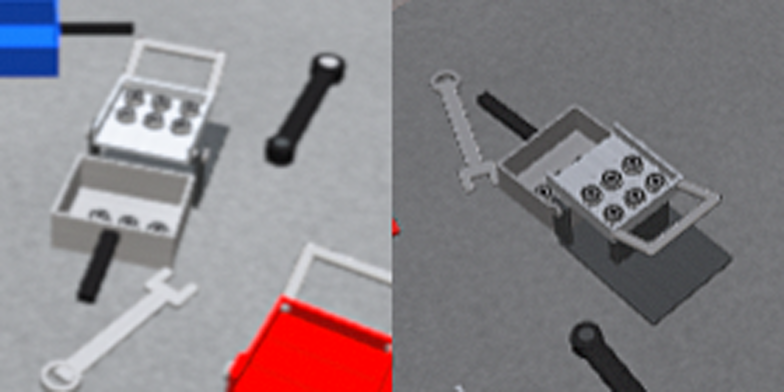

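Final view: the tray is level with six bearings, the pan is flat with three bearings ((98,215), (128,222), (158,228)), and the spanner and crank arm are where they started. Handing in.

```bash
python3 -c "
from rig import robot
print(robot.sign_off())"
```

```text
the job is handed in; nothing more can be done
None
```

The job is handed in at about 27 s of the 54 s allowed: the front three bearings are in the pan, which stands flat under the tray edge; the tray is level with its other six bearings in place, and the last pictures show nothing else disturbed.

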